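# Gauge the groove of a worn machine pad

## Task

Take the yellow depth gauge off its blue stand, push its sprung probe into the groove of the sloping black rubber pad until the gauge's foot sits flat on the pad, hold it there for a moment, and stand it back on the blue stand with the probe hanging in the well. Then read the black pointer that has stayed on the gauge's scale and slide the marker on the white board to the green end if the pointer is in the green band, or to the red end if it is in the red. Never push the probe in on anything but the bottom of the groove (that spoils the reading), and do not disturb the bottles and the tub.

Things in the scene. Friction and masses are not known exactly. Their poses are not given: they have to be found in the camera images.
- groove (a point): Black rubber pad 150 x 136 x 32 mm fixed on a plywood rest, sloping 27 deg: its top looks up and to the robot. Point: middle of the top face, in the mouth of its only groove. z = outward normal, x = along the groove up the slope, y = across it. Groove 22 mm wide, full length, flat bottom 4 to 14 mm below the face (varies, hidden). The lip at the low end stays below the top face.
- gauge_mid (a point): Loose depth gauge, 0.3 kg: its centre, 65 mm above its underside. z up, scale on the -x face. Steel foot 50 (x) x 100 (y) x 12 mm; centred on it a yellow housing 34 (x) x 44 (y) mm up to 130 mm, black grip patches on its y sides at 85 to 125 mm above the underside. An 8 mm sprung probe sticks 18 mm out of the middle of the foot, along -z.
- gauge_foot (a point): Middle of the underside of the gauge's foot (axes as gauge_mid, 65 mm below it).
- probe (a joint): How far the probe is pushed in, m: 0 = fully out (18 mm below the foot), at most 0.017. Force 0.5 N at the start to about 4 N at full travel. With the foot flat over the groove, the groove's depth is 0.018 minus this.
- telltale (a joint): Black pointer bar on the gauge's front, m above the bottom of its scale (there it is 26 mm above the foot's underside). The probe drives it up three times its own travel; it stays at the highest place reached. Green band 0 to 0.027 (groove deeper than 9 mm), red band above (shallower than 9 mm).
- well (a point): Blue gauge stand, fixed block 70 (x) x 130 (y) x 30 (z) mm with a well 34 (x) x 60 (y) mm in the middle, 30 mm deep. Point: centre of the well at the stand's top, 30 mm above the worktop. The gauge's foot rests on the top, its long side along y, the probe hanging in the well.
- marker_grip (a point): Marker: black upright block 30 (x) x 18 (y) mm that slides along y of a white board 60 x 200 x 12 mm (fixed on the worktop); +y end green, -y end red. Point: middle of the block, 37.5 mm above the worktop, its top 17 mm higher; a shoe 36 x 24 mm lies 18 mm to 24 mm below the point. Axes: the board's.
- marker (a joint): Marker along the board's +y, m: 0 = red end stop, 0.06 = middle, 0.12 = green end stop. Sliding friction 1.5 N; it stays where it is left.
- paste_jar: Bystander: slim orange tub with green lid, 56x56x199 mm, standing, loose. Origin at the centre of its underside. To be left alone.
- pill_bottle: Bystander: white tablet bottle, 37x38x78 mm, standing, loose. Origin at the centre of its underside. To be left alone.
- stain_stick: Bystander: green and white stain-remover stick, 29x29x99 mm, standing, loose. Origin at the centre of its underside. To be left alone.
Things that resemble listed ones, but are neither listed nor needed, are in the scene too. Leave any pink look-alike of the part that bears gauge_mid alone.

How it is judged (in metres and radians):
On the way, in this order (a step that is already met when the one before it is completed fails the run):
1. the gauge's foot sits flat on the pad with its probe pushed in by the groove's bottom, held half a second (y of gauge_foot in the frame of groove between -0.009 and 0.009 m and x of gauge_foot in the frame of groove between -0.05 and 0.05 m and z of gauge_foot in the frame of groove between -0.002 and 0.002 m and angle between the z axis of gauge_foot and the z axis of groove, either way round below 0.06 rad and value of joint probe above 0.0025 m), for 0.5 s.
2. the gauge stands on the blue stand again, the probe in the well (horizontal distance between gauge_foot and well below 0.015 m and z of gauge_foot in the frame of well between -0.003 and 0.003 m and angle between gauge_mid's own z axis and vertical below 0.06 rad), for 0.3 s.
3. the marker is at the end whose colour the pointer shows (((value of joint telltale above 0.024 m and value of joint marker below 0.02 m) or (value of joint telltale below 0.03 m and value of joint marker above 0.1 m))), for 0.2 s.
At the end, for the whole second after the job is handed in: The gauge stands upright (3 degrees), foot on the blue stand (3 mm), centred over the well (15 mm); the marker is within 20 mm of the end stop whose colour the pointer shows (pointer within 3 mm of the border: either end) (all of step 2 and ((value of joint telltale above 0.024 m and value of joint marker below 0.02 m) or (value of joint telltale below 0.03 m and value of joint marker above 0.1 m))); the robot touches nothing.
It fails at once if the probe is driven in on something other than the groove's bottom, so that the reading is spoiled (value of joint telltale above 0.0465 m).
It fails at once if the paste jar is disturbed (moved more than 20 mm or tipped) (distance of paste_jar from where it was at the start of the episode above 0.02 m or angle between paste_jar's own z axis and vertical above 0.3 rad).
It fails at once if the pill bottle is disturbed (moved more than 20 mm or tipped) (distance of pill_bottle from where it was at the start of the episode above 0.02 m or angle between pill_bottle's own z axis and vertical above 0.3 rad).
It fails at once if the stain stick is disturbed (moved more than 20 mm or tipped) (distance of stain_stick from where it was at the start of the episode above 0.02 m or angle between stain_stick's own z axis and vertical above 0.3 rad).
It also fails if it takes over 72 s, if anything falls off the work surface, if the arm or the gripper's body presses on something with over 40 N, if the wrist force passes 120 N, or if a joint passes its speed limit or range.

## Robot

A 7-joint arm with a two-finger parallel gripper is mounted at the origin on a cart in front of the work surface, level with it; the furniture and walls round the work are solid. World frame = base frame: x ahead of the robot, y to its left, z up, the work surface at z = 0. Lengths are in m, angles in degrees, forces in N, time in s.
With the tool pointing down it reaches from about 0.4 to 0.9 m from the base axis. Payload 5.6 kg.
Tool frame: the origin (TCP) lies on the front face of the gripper's body, between the roots of the fingers; the fingertips stand 88 mm ahead of it and the grasp point (between the pads) lies 69 mm ahead of it; z points along the fingers, y is the line along which they close (so a half turn about z gives the same grasp; the last joint's range is limited). The gripper opens to 92 mm and grips with 3 to 60 N. Pads are 20 mm wide; open, the fingers measure 128 mm over their backs; the gripper's body (75 mm by 189 mm) begins 69 mm behind the grasp point.
Start: joints at [62.281, 26.786, -0.665, 91.828, 0.344, 61.387, -3.226], TCP at [0.277, -0.588, 0.303] pointing down, gripper open.
Joint ranges: [-144.91, 144.91], [-17.63, 115.5], [-89.93, 88.59], [15.96, 139.68], [-74.01, 254.01], [8.47, 105.57], [-167.45, 167.45]. Speed limits (degrees/s): [147.25, 147.25, 180, 180, 180, 180, 180].

## Interface

Orientations are given as [roll, pitch, yaw] about the fixed x, y, z axes, in that order (R = Rz(yaw) Ry(pitch) Rx(roll)).
In Python, from cell import env, ungrasp, close_gripper, planner, sensors, eyes, job gives the robot as it stands. The module is installed in compiled form; this text tells all that it offers. Calls block until the motion is done:
- env.move_pose(position, orientation): joint-space move of the TCP to a pose.
- env.servo_line(position, attitude=None, vel=0.15, max_force=None): straight line of the TCP; attitude=None keeps the orientation; vel is the mean speed in m/s. With max_force (N) it stops when the force on the tool has changed by that much, and returns True; else False.
- env.move_j(angles): joint-space move.
- ungrasp() and close_gripper(newtons=None): open the fingers fully, or close them until they stop; newtons is the grip in N (None keeps the last).
- env.sleep(seconds).
- planner.ik(position, orientation): joint angles nearest the present ones, or None.
- sensors.state(): the state.
- eyes.capture(name): name is "scene" or "side" or "wrist"; returns the picture (400x640x3 uint8, red, green, blue); there is no depth.
- eyes.calibration(name): a dict with "camera_matrix" (3x3 intrinsics, pixels), "cam_to_world" (4x4, takes a point from camera to world coordinates); the wrist camera has in their place "mount" (4x4, takes a point from camera to tool coordinates, whose origin is the TCP and whose axes are the flange's). Camera axes: x right, y up, looking along -z (the intrinsics and any distortion apply to the point x, -y, -z); pixel columns grow to the right and rows downward; lengths in m; the calibration is good to about 2 mm. A picture is of the moment at which its call begins: read the wrist's pose just before it. calibration takes no time and is no camera call.
A pose or a line that the arm cannot do raises env.Unreachable and nothing moves.
- job.finish_job(): hands the job in; it is judged then, once.
The state is a dict: "time": time; "joint_pos": joint angles; "qvel": joint speeds; "joint_torque": joint torques, N m; "tool_pos": TCP position; "ee_rot": TCP orientation; "force": force on the tool from outside, world axes, zero at the start; "moment": the same for the moment, N m; "finger_gap": opening from 0.0 (shut) to 1.0 (fully open); "grasp_force": force on a finger pad.
Only numpy, scipy, OpenCV 4.12 (cv2) and the standard library are available. Lean on these libraries where they do the work, as an engineer would, in place of code of your own. Each camera call takes 0.05 s, during which the arm holds its last target. There are 200 camera calls.

## Working session

There is one attempt and no reset: what is moved stays moved. The work goes in short steps, each a Python script; the robot and the scene stay as the last script left them, time stands still between calls to the robot, and variables do not carry over. Pictures are saved under pics/ and viewed, at most 10 in all, crops included, and the job is handed in when it is done.

```bash
mkdir -p pics
python3 - <<'E'
from cell import env,eyes,sensors
import cv2,numpy as np
for n in("scene","side","wrist"):
    im=eyes.capture(n); cv2.imwrite(f"pics/{n}0.png",im[:,:,::-1])
    c=eyes.calibration(n); print(n,{k:np.round(v,4).tolist() if not isinstance(v,str) else v for k,v in c.items()})
a=cv2.imread("pics/scene0.png");b=cv2.imread("pics/side0.png")
s=sensors.state();print(s)
E
```

```text
scene {'camera_matrix': [[435.8232, 0.0, 316.5963], [0.0, 435.8232, 193.3144], [0.0, 0.0, 1.0]], 'cam_to_world': [[-0.8869, 0.2948, -0.3557, 0.0932], [-0.4615, -0.531, 0.7106, 0.8612], [0.0206, 0.7944, 0.607, 0.9099], [0.0, 0.0, 0.0, 1.0]]}
side {'camera_matrix': [[377.987, 0.0, 319.0644], [0.0, 377.987, 200.3439], [0.0, 0.0, 1.0]], 'cam_to_world': [[0.9576, 0.2031, -0.2042, 0.2955], [-0.2873, 0.6245, -0.7263, -1.1261], [-0.02, 0.7542, 0.6564, 0.9898], [0.0, 0.0, 0.0, 1.0]]}
wrist {'camera_matrix': [[318.902, 0.0, 320.1338], [0.0, 318.902, 202.8808], [0.0, 0.0, 1.0]], 'mount': [[0.0006, 0.9698, 0.2438, 0.0684], [1.0, -0.0004, -0.0011, 0.0006], [-0.001, 0.2438, -0.9698, -0.0817], [0.0, 0.0, 0.0, 1.0]]}
{'time': 0.15, 'joint_pos': array([62.2798446 , 26.82619975, -0.66502722, 91.86565714,  0.34362028,
       61.38488098, -3.22566373]), 'qvel': array([ 0.0014163 ,  0.03010482,  0.04736455, -0.18281709, -0.06884294,
        0.02770908,  0.11407326]), 'joint_torque': array([ 2.62978010e-04, -5.20953190e+01, -1.25340640e-02, -2.43976808e+01,
       -5.66973654e-02,  1.52973173e-02,  1.22156048e-04]), 'tool_pos': array([ 0.27716282, -0.587616  ,  0.30196152]), 'ee_rot': array([-1.79925439e+02,  5.52627837e-03,  2.52529193e+01]), 'force': array([ 0.44972075, -0.54041964,  0.01930134]), 'moment': array([ 0.06110648,  0.00747807, -0.00487042]), 'grasp_force': 0.0, 'finger_gap': 1.0036866297477316}
```

View pics/scene0.png

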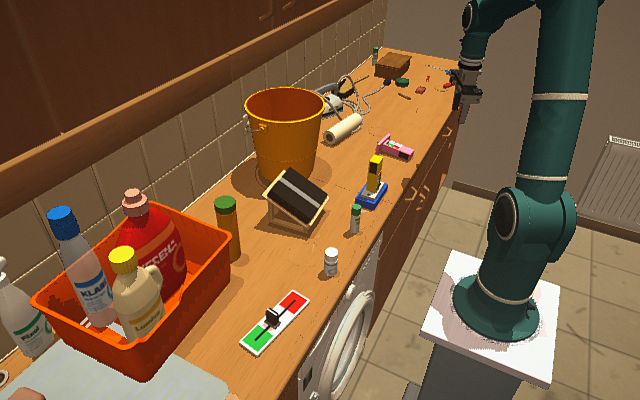

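View pics/side0.png

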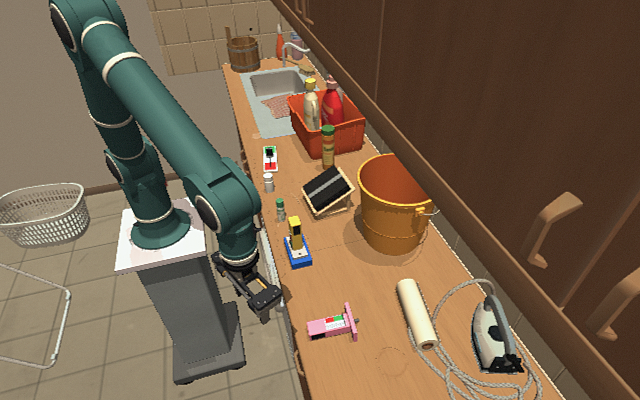

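Scene view: gauge on blue stand about (375,178), pad (297,195), marker (272,318), bottle and stick near (331,262) and (356,219). Side view: gauge (295,240), pad (328,190), marker (269,155). First a rough triangulation, then wrist close-ups.

```bash
cat > h.py <<'E'
from cell import env,ungrasp,close_gripper,planner,sensors,eyes,job
import cv2,numpy as np
from scipy.spatial.transform import Rotation as R
def ray(K,T,p):
    u=cv2.undistortPoints(np.array([[p]],float),K,None)[0,0]
    d=T[:3,:3]@np.array([u[0],-u[1],-1]); return T[:3,3],d/np.linalg.norm(d)
def cam(n):
    c=eyes.calibration(n); return np.array(c["camera_matrix"]),np.array(c["cam_to_world"])
def wristT(s):
    T=np.eye(4);T[:3,:3]=R.from_euler("xyz",s["ee_rot"],degrees=True).as_matrix();T[:3,3]=s["tool_pos"]
    return T@np.array(eyes.calibration("wrist")["mount"])
def snap(name):
    s=sensors.state();T=wristT(s);im=eyes.capture("wrist");cv2.imwrite(f"pics/{name}.png",im[:,:,::-1])
    np.save(f"pics/{name}.npy",T);return im
def tri(rays):
    A=np.zeros((3,3));b=np.zeros(3)
    for o,d in rays:
        P=np.eye(3)-np.outer(d,d);A+=P;b+=P@o
    x=np.linalg.solve(A,b);return x,[np.linalg.norm((np.eye(3)-np.outer(d,d))@(x-o)) for o,d in rays]
def plane(r,z): o,d=r; return o+d*(z-o[2])/d[2]
E
python3 - <<'E'
from h import *
np.set_printoptions(precision=4,suppress=True)
S,D=cam("scene"),cam("side")
for n,a,b in [("gauge top",(376,157),(294.5,220)),("pad",(297,194),(329,190)),("marker top",(272,310),(269,150)),("jar lid",(225,202),(327,129)),("pill",(331,250),(268,177)),("stick top",(356,207),(280,202)),("bucket rim near", (284,106),(395,182))]:
    print(n,*tri([ray(*S,a),ray(*D,b)]))
for n,p in [("redend",(298,293)),("greenend",(255,345))]: print(n,plane(ray(*S,p),.012))
E
```

```text
gauge top [ 0.4531 -0.2759  0.1616] [np.float64(0.0008604770876115353), np.float64(0.0008604770876115447)]
pad [ 0.6307 -0.0759  0.0815] [np.float64(0.0001265990447847341), np.float64(0.00012659904478461249)]
marker top [0.4754 0.3157 0.0495] [np.float64(0.0024540090448640817), np.float64(0.0024540090448639386)]
jar lid [0.7038 0.1729 0.1934] [np.float64(0.001580900992226245), np.float64(0.0015809009922264034)]
pill [0.4299 0.0877 0.0738] [np.float64(0.002588143114903447), np.float64(0.002588143114903449)]
stick top [ 0.4389 -0.0956  0.0903] [np.float64(0.000678552662885652), np.float64(0.0006785526628855713)]
bucket rim near [ 0.7907 -0.2856  0.2462] [np.float64(0.00909444061788005), np.float64(0.009094440617879767)]
redend [0.4641 0.2136 0.012 ]
greenend [0.4766 0.3946 0.012 ]
```

```bash
cat >> h.py <<'E'
def proj(K,T,X):
    p=T[:3,:3].T@(np.array(X)-T[:3,3]); return np.array([K[0,2]+K[0,0]*p[0]/-p[2],K[1,2]-K[1,1]*p[1]/-p[2]])
KW=np.array(eyes.calibration("wrist")["camera_matrix"])
def tile(specs,out,w=200,h=150,sc=2,cols=2):
    t=[]
    for n,X in specs:
        im=cv2.imread(f"pics/{n}.png");c=proj(KW,np.load(f"pics/{n}.npy"),X) if len(X)==3 else np.array(X)
        x0=int(np.clip(c[0]-w/2,0,640-w));y0=int(np.clip(c[1]-h/2,0,400-h));print(n,"origin",x0,y0)
        t.append(cv2.resize(im[y0:y0+h,x0:x0+w],None,fx=sc,fy=sc,interpolation=cv2.INTER_CUBIC))
    cv2.imwrite(f"pics/{out}.png",np.vstack([np.hstack(t[i:i+cols]) for i in range(0,len(t),cols)]))
E
python3 - <<'E'
from h import *
for n,p in [("A",(.45,-.25,.38)),("B",(.52,-.12,.40)),("M1",(.45,.25,.3)),("M2",(.45,.36,.3))]:
    env.move_pose(p,[180,0,0]); env.sleep(.2); snap(n)
print(sensors.state()["time"])
g=(.453,-.276,.08);p=(.63,-.076,.08);m=(.475,.31,.03)
tile([("A",g),("B",g),("A",p),("B",p)],"t1"); tile([("M1",m),("M2",m)],"t2",w=200,h=200)
E
```

```text
5.2083
A origin 240 103
B origin 335 152
A origin 56 0
B origin 180 11
M1 origin 164 64
M2 origin 263 64
```

View pics/t1.png

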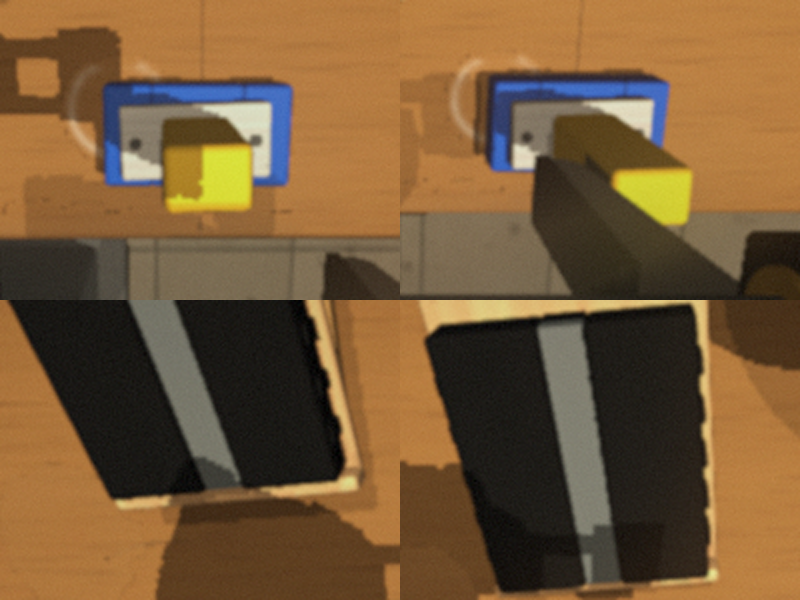

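View pics/t2.png

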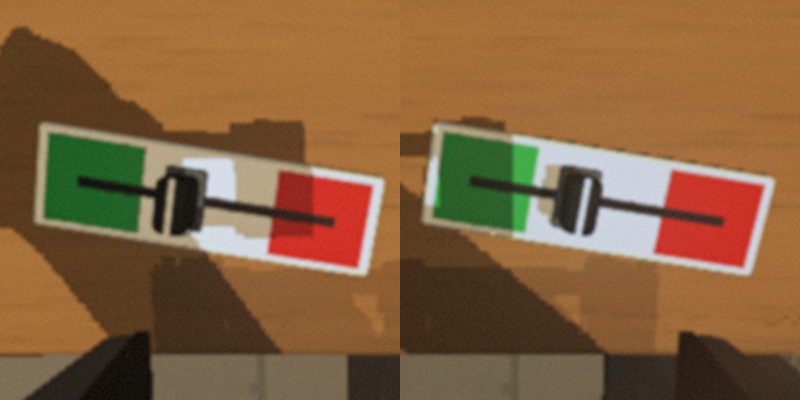

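Tiles show: gauge top corners in A at tile (163,144),(251,143),(252,210),(166,212); pad groove in B from (160,322) to (204,583); marker block beside (180,200) in M1 and (578,200) in M2, leaning between green (left) and red.

```bash
python3 - <<'E'
from h import *
np.set_printoptions(precision=4,suppress=True)
def r(n,o,t): return ray(KW,np.load(f"pics/{n}.npy"),(o[0]+t[0]/2,o[1]+t[1]/2))
A=lambda t:r("A",(240,103),t);B=lambda t:r("B",(335,152),t)
print("tri top", [tri([A(a),B(b)])for a,b in[((163,144),(213,171)),((251,143),(291,169)),((252,210),(288,223))]])
print("top z.16",*[plane(A(t),.16) for t in[(163,144),(251,143),(252,210),(166,212)]])
print("stand z.03",*[plane(A(t),.03) for t in[(105,100),(291,97),(289,185),(106,184)]])
print("foot z.042",*[plane(A(t),.042) for t in[(120,104),(270,101),(271,177),(122,180)]])
PA=lambda t:r("A",(56,0),t);PB=lambda t:r("B",(180,11),t)
print("pad lowL,lowR",tri([PA((112,198)),PB((102,291))]),tri([PA((340,180)),PB((309,277))]))
print("groove low",tri([PA((226,187)),PB((204,283))]))
M1=lambda t:r("M1",(164,64),t);M2=lambda t:r("M2",(263,64),t)
for a,b in[((40,122),(35,123)),((383,178),(375,178)),((367,274),(350,274)),((36,222),(23,222))]: print("board",plane(M1(a),.012),plane(M2(b),.012),tri([M1(a),M2(b)])[0])
for z in(.054,): print("marker top",[plane(M1(t),z) for t in[(163,167),(207,170),(172,235),(195,200)]],[plane(M2(t),z) for t in[(156,168),(200,172),(190,235)]])
c=[planner.ik(p,[180,27,y]) for p in [(.58,-.08,.30)] for y in(0,)];print(c)
E
python3 - <<'E'
import cv2,sys
sys.path.insert(0,'.')
E
```

```text
tri top [(array([ 0.4693, -0.2526,  0.1597]), [np.float64(0.0007010474890916119), np.float64(0.0007010474890914967)]), (array([ 0.4697, -0.2949,  0.1584]), [np.float64(0.0005334681304601451), np.float64(0.0005334681304600303)]), (array([ 0.4371, -0.297 ,  0.1578]), [np.float64(0.0003952004243308763), np.float64(0.00039520042433085595)])]
top z.16 [ 0.47   -0.2529  0.16  ] [ 0.4704 -0.2949  0.16  ] [ 0.4373 -0.2965  0.16  ] [ 0.4364 -0.2544  0.16  ]
stand z.03 [ 0.479  -0.2147  0.03  ] [ 0.4808 -0.3394  0.03  ] [ 0.4203 -0.341   0.03  ] [ 0.4212 -0.2141  0.03  ]
foot z.042 [ 0.4775 -0.2255  0.042 ] [ 0.4793 -0.3234  0.042 ] [ 0.4286 -0.3261  0.042 ] [ 0.4267 -0.226   0.042 ]
pad lowL,lowR (array([ 0.5459, -0.0078,  0.0686]), [np.float64(0.00035677724597998434), np.float64(0.00035677724598003627)]) (array([ 0.5551, -0.1415,  0.0673]), [np.float64(0.0005005269450188113), np.float64(0.0005005269450190455)])
groove low (array([ 0.5514, -0.0738,  0.0661]), [np.float64(0.0005331736020922912), np.float64(0.0005331736020923467)])
board [0.5173 0.4015 0.012 ] [0.5166 0.4019 0.012 ] [0.5169 0.4021 0.0103]
board [0.4857 0.2075 0.012 ] [0.4855 0.2073 0.012 ] [0.4857 0.2075 0.0126]
board [0.4289 0.2156 0.012 ] [0.4286 0.2167 0.012 ] [0.4278 0.2152 0.0082]
board [0.4605 0.4097 0.012 ] [0.4603 0.4108 0.012 ] [0.4599 0.4112 0.0086]
marker top [array([0.4952, 0.324 , 0.054 ]), array([0.4937, 0.3017, 0.054 ]), array([0.4602, 0.3214, 0.054 ]), array([0.4784, 0.3085, 0.054 ])] [array([0.4946, 0.3362, 0.054 ]), array([0.4925, 0.3138, 0.054 ]), array([0.46 , 0.318, 0.054])]
[array([ 19.6743,  35.1439, -23.7973,  85.1495,  11.8739,  89.7111,
       -96.385 ])]
```

Everything matches the given sizes (gauge top 0.16, board corners, pad width 134 mm). Now look perpendicular to the pad.

Run:
```python
from h import *
np.set_printoptions(precision=4,suppress=True)
T=np.load("pics/B.npy")
for X in[(.688,-.132,.135),(.679,.001,.136),(.617,-.07,.102)]:print((proj(KW,T,X)-(180,11))*2)
C=np.array([.617,-.07,.102]);Rg=R.from_euler("xyz",[180,-27,3.9],degrees=True).as_matrix()
n=-Rg[:,2]
for nm,dy,dx in[("P1",.035,0),("P2",-.035,0)]:
    p=C+.22*n+dy*Rg[:,1]+dx*Rg[:,0];print(p,planner.ik(p,[180,-27,3.9]))
    env.move_pose(p,[180,-27,3.9]);env.sleep(.2);snap(nm)
tile([("P1",C),("P2",C)],"t3",w=200,h=240,cols=2)
```

```text
[298.768   12.5847]
[27.526  32.8774]
[186.8707 170.9826]
[ 0.5197 -0.1117  0.298 ] [ 31.2424   9.0025 -21.0923 122.1069  -8.87    23.5823 -67.6447]
[ 0.515  -0.0419  0.298 ] [ 21.2881   6.9614 -20.1603 124.3705  -0.5475  22.2099 -83.8058]
P1 origin 184 75
P2 origin 254 75
```

View pics/t3.png

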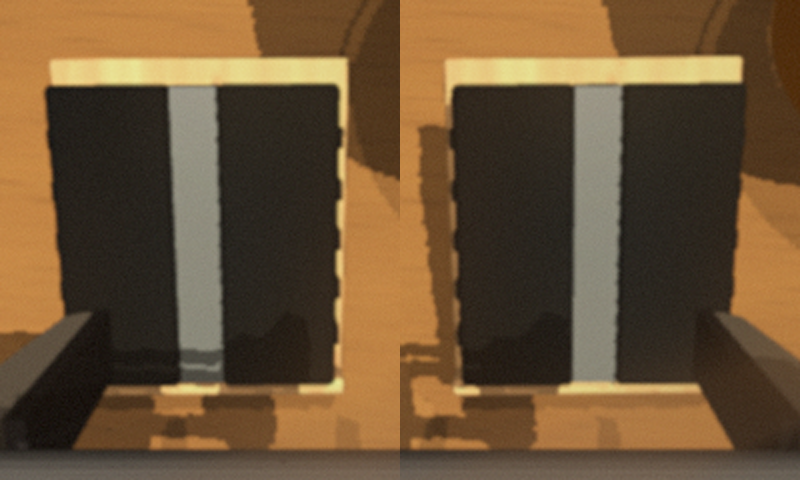

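P1: pad corners TL (47,87), TR (338,85), BR (335,384), groove 168–217 at top and 180–223 at bottom. P2: TL (453,86), TR (743,85), BL (460,385), groove 574–623 / 572–617.

Run:
```python
from h import *
np.set_printoptions(precision=4,suppress=True)
def r(n,o,t): return ray(KW,np.load(f"pics/{n}.npy"),(o[0]+t[0]/2,o[1]+t[1]/2))
C=np.array([.617,-.07,.102]);Rg=R.from_euler("xyz",[0,-27,3.9],degrees=True).as_matrix()
for nm,a,b in[("TL",(47,87),(53,86)),("TR",(338,85),(343,85)),("gTl",(168,87),(174,86)),("gTr",(217,86),(223,86)),("gBl",(180,383),(172,382)),("gBr",(223,383),(217,382))]:
    ra,rb=r("P1",(184,75),a),r("P2",(254,75),b); x,e=tri([ra,rb])
    f=lambda q:(q[0]+q[1]*((C-q[0])@Rg[:,2])/(q[1]@Rg[:,2])-C)@Rg
    print(nm,x,"local",(x-C)@Rg,"on plane",f(ra)[:2],f(rb)[:2])
```

```text
TL [0.6783 0.0039 0.1319] local [ 0.0726  0.0695 -0.0034] on plane [0.0723 0.0684] [0.0727 0.0691]
TR [ 0.6891 -0.1303  0.1305] local [ 0.0734 -0.0651 -0.0054] on plane [ 0.0735 -0.0645] [ 0.0731 -0.0633]
gTl [ 0.6822 -0.0519  0.1319] local [ 0.0726  0.0136 -0.0035] on plane [0.0724 0.0131] [0.0727 0.0139]
gTr [ 0.6839 -0.0745  0.132 ] local [ 0.0728 -0.009  -0.0035] on plane [ 0.0729 -0.0093] [ 0.0727 -0.0085]
gBl [ 0.5502 -0.062   0.0672] local [-0.0746  0.0126 -0.001 ] on plane [-0.0743  0.0124] [-0.074   0.0126]
gBr [ 0.5516 -0.0844  0.0723] local [-0.0725 -0.0099  0.0036] on plane [-0.0743 -0.0096] [-0.074  -0.0104]
```

```bash
cat >> h.py <<'E'
C0=np.array([.617,-.07,.102]);Rg=R.from_euler("xyz",[0,-27,4.1],degrees=True).as_matrix()
C=C0+Rg@np.array([-.0008,.0018,-.001]);N=Rg[:,2];OP=[180,-27,4.1];G=np.array([.4535,-.275]);OG=[180,0,1.1]
E
python3 - <<'E'
from h import *
np.set_printoptions(precision=4,suppress=True)
ungrasp()
env.move_pose([.515,-.07,.36],[180,0,1.1])
env.move_pose([*G,.31],OG)
env.servo_line([*G,.204],OG,vel=.1)
close_gripper(50);s=sensors.state();print("grip",s["finger_gap"],s["grasp_force"],s["tool_pos"])
env.servo_line([*G,.34],OG,vel=.12)
s=sensors.state();print(s["finger_gap"],s["force"],s["time"])
p=C+(.174+.06)*N;print(p,planner.ik(p,OP))
env.move_pose(p+[-.02,0,.05],[180,-13,2.5]);env.move_pose(p,OP);env.sleep(.3)
s=sensors.state();print(s["tool_pos"]-p,s["ee_rot"],s["time"])
im=eyes.capture("side");cv2.imwrite("pics/s2.png",im[:,:,::-1]);im2=eyes.capture("scene")
a=cv2.resize(im[130:280,240:440,::-1],None,fx=2,fy=2);b=cv2.resize(im2[120:270,220:420,::-1],None,fx=2,fy=2)
cv2.imwrite("pics/t4.png",np.hstack([a,b]))
E
```

```text
grip 0.47672163454872324 49.93264317512512 [ 0.4535 -0.2747  0.2039]
0.48113937582256344 [ 0.3599 -0.467  -2.2997] 12.9333
[ 0.5107 -0.0758  0.3092] [ 26.4393   6.1164 -20.3342 123.52    -6.7218  24.3273 -73.7105]
[ 0.0006 -0.0001  0.0009] [179.973  -27.0611   4.1174] 14.55
```

View pics/t4.png

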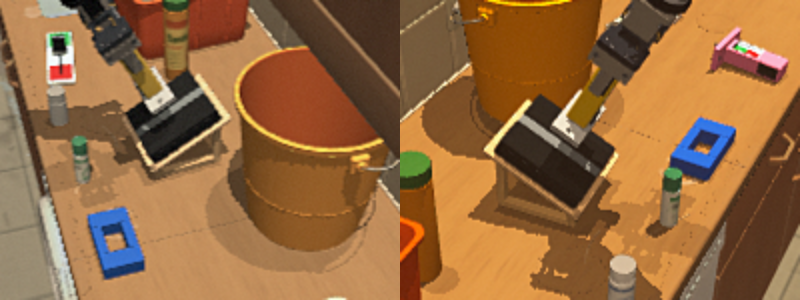

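The gauge is held square over the groove; the stand is empty. Descend.

Run:
```python
from h import *
np.set_printoptions(precision=4,suppress=True)
f0=sensors.state()["force"]
env.servo_line(C+(.174+.022)*N,OP,vel=.06)
h=lambda:(sensors.state()["tool_pos"]-C)@N-.174
print("pre",h(),(sensors.state()["force"]-f0)@N)
r=env.servo_line(C+(.174-.004)*N,OP,vel=.02,max_force=12)
env.sleep(.9)
s=sensors.state();print(r,h(),(s["force"]-f0)@Rg,s["moment"],s["finger_gap"],s["time"])
im=eyes.capture("side");im2=eyes.capture("scene")
a=cv2.resize(im[150:225,290:390,::-1],None,fx=4,fy=4,interpolation=2);b=cv2.resize(im2[150:225,260:360,::-1],None,fx=4,fy=4,interpolation=2)
cv2.imwrite("pics/t5.png",np.hstack([a,b]))
```

```text
pre 0.021937159699463887 -0.42123806895292565
True 0.0028562855589503167 [4.5594 0.5098 6.4728] [ 0.1383 -0.4048  0.1339] 0.4705135158676484 17.25
```

View pics/t5.png

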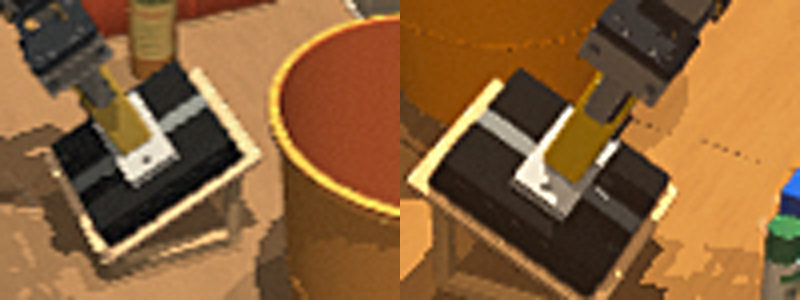

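The foot is on the pad across the groove; I'll check whether it is fully seated by pressing in small steps.

Run:
```python
from h import *
np.set_printoptions(precision=3,suppress=True)
def show(t):
    s=sensors.state();d=s["tool_pos"]-C;print(t,(d@Rg)*1e3-[0,0,174],(s["force"])@Rg,s["moment"]@Rg,s["ee_rot"],s["time"])
show("now")
for k in(.002,.001,0,-.001):
    r=env.servo_line(C+(.174+k)*N,OP,vel=.02,max_force=15);env.sleep(.2);show((k,r))
    if sensors.state()["force"]@N>22:break
env.sleep(.6);show("end")
```

```text
now [0.014 0.03  2.854] [3.288 1.69  4.477] [ 0.191 -0.37   0.024] [-179.994  -27.007    4.096] 17.35
(0.002, False) [0.276 0.073 2.781] [-0.981  0.817 14.806] [ 0.436  0.798 -0.004] [179.981 -27.019   4.107] 17.8
(0.001, False) [0.348 0.105 2.754] [-2.766  3.025 29.013] [ 0.805  1.431 -0.044] [179.956 -27.019   4.115] 18.25
end [0.31  0.148 2.734] [-2.803  2.122 28.371] [0.774 1.37  0.039] [179.957 -27.014   4.119] 18.85
```

Very stiff contact (14 N per 0.03 mm), so it's seated; a small tilt test confirms flatness.

Run:
```python
from h import *
np.set_printoptions(precision=3,suppress=True)
F=C+.0027*N
def show(t):
    s=sensors.state();d=s["tool_pos"]-C;print(t,(d@Rg)*1e3-[0,0,174],(s["force"])@Rg,s["moment"]@Rg,s["ee_rot"],s["time"])
def go(p,y0=4.1,up=-.0006,r0=180):
    o=[r0,p,y0];Z=-R.from_euler("xyz",o,degrees=True).as_matrix()[:,2]
    env.servo_line(F+(.174)*Z+up*N,o,vel=.02,max_force=25);env.sleep(.25);show((p,r0))
for p in(-27,-26.2,-27,-27.8,-27):go(p)
env.sleep(.4);show("end")
```

```text
(-27, 180) [0.148 0.09  2.791] [-0.516  2.397 15.112] [ 0.384  0.786 -0.039] [179.983 -27.004   4.112] 19.35
(-26.2, 180) [2.424 0.066 3.01 ] [-2.655  1.72  19.269] [ 0.478  0.793 -0.013] [179.975 -26.191   4.111] 19.875
(-27, 180) [0.145 0.053 2.794] [-1.067  0.696 15.019] [0.309 0.743 0.058] [179.983 -27.003   4.108] 20.4
(-27.8, 180) [-2.091  0.063  3.035] [-0.004  1.551 19.335] [ 0.549  1.063 -0.04 ] [179.972 -27.818   4.117] 20.925
(-27, 180) [0.139 0.054 2.803] [-0.736  1.377 14.452] [0.409 0.744 0.067] [179.978 -27.006   4.113] 21.45
end [0.132 0.057 2.786] [-1.158  0.764 15.539] [0.34  0.764 0.044] [179.981 -27.003   4.111] 21.85
```

Symmetric about −27°, so the foot is flat. Lift off and return to the stand.

Run:
```python
from h import *
np.set_printoptions(precision=4,suppress=True)
env.servo_line(C+(.174+.07)*N,OP,vel=.08)
p=C+(.174+.06)*N
env.move_pose(p+[-.02,0,.05],[180,-13,2.5])
env.move_pose([*G,.34],OG)
env.servo_line([*G,.212],OG,vel=.1);env.sleep(.2)
r=env.servo_line([*G,.201],OG,vel=.02,max_force=5)
s=sensors.state();print(r,s["tool_pos"],s["force"],s["time"])
im=eyes.capture("scene")
a=cv2.resize(im[140:215,325:425,::-1],None,fx=4,fy=4,interpolation=2)
im=eyes.capture("side");b=cv2.resize(im[210:285,250:350,::-1],None,fx=4,fy=4,interpolation=2)
cv2.imwrite("pics/t6.png",np.hstack([a,b]))
```

```text
True [ 0.4536 -0.2749  0.2036] [-0.1819  0.0148  3.3762] 26.2333
```

View pics/t6.png

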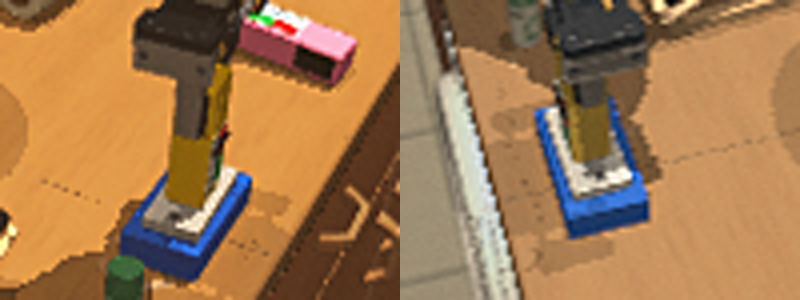

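Foot down on the stand at the expected height. Release, and search for a wrist pose that sees the scale face.

Run:
```python
from h import *
np.set_printoptions(precision=4,suppress=True)
ungrasp();env.sleep(.2);env.servo_line([*G,.32],OG,vel=.12)
M=np.array(eyes.calibration("wrist")["mount"]);t=np.array([.436,-.275,.09]);res=[]
for el in(25,35,45,55):
  for az in(180,150,210,130,230):
    for d in(.24,.3,.36):
      e,a=np.radians([el,az]);z=np.array([np.cos(e)*np.cos(a),np.cos(e)*np.sin(a),np.sin(e)])
      x=np.cross([0,0,1],z);x/=np.linalg.norm(x);Rc0=np.c_[x,np.cross(z,x),z]
      for roll in range(0,360,30):
        T=np.eye(4);T[:3,:3]=Rc0@R.from_euler("z",roll,degrees=True).as_matrix();T[:3,3]=t+d*z
        W=T@np.linalg.inv(M);tip=W[:3,3]+.09*W[:3,2]
        if tip[2]<.12 or np.linalg.norm(tip-t)<.13 or W[2,3]<.12 or W[0,3]<.2:continue
        o=R.from_matrix(W[:3,:3]).as_euler("xyz",degrees=True)
        q=planner.ik(W[:3,3],o)
        if q is not None: res.append((el,az,d,roll,W[:3,3],o,tip,np.abs(q-sensors.state()["joint_pos"]).max()))
for r in sorted(res,key=lambda r:r[0]+abs(r[1]-180)*.4+r[7]*.05)[:8]:print(*r)
print(len(res),sensors.state()["time"])
```

```text
25 180 0.36 120 [ 0.2064 -0.3156  0.2223] [123.5974  19.6457 116.8417] [ 0.2808 -0.2967  0.1754] 215.91438296715654
25 210 0.36 180 [ 0.2461 -0.3852  0.2439] [-179.9747   50.9177 -150.0582] [ 0.3066 -0.3504  0.1871] 60.75821862822217
25 210 0.36 210 [ 0.2322 -0.3663  0.2384] [-142.9339   41.2052 -109.919 ] [ 0.2993 -0.3403  0.1844] 65.70275007900221
25 210 0.36 240 [ 0.2174 -0.3549  0.2231] [-123.4709   19.7069  -86.8847] [ 0.2914 -0.3341  0.1764] 71.7207984127827
25 210 0.36 270 [ 0.2056 -0.3542  0.2021] [-114.2649   -5.8687  -72.8237] [ 0.2851 -0.3335  0.1653] 74.28637397788184
25 210 0.36 300 [ 0.2001 -0.3643  0.1809] [-110.8172  -32.8105  -61.0768] [ 0.2821 -0.3388  0.154 ] 85.63579800800758
25 210 0.36 150 [ 0.2553 -0.4067  0.238 ] [143.0236  41.161  169.8411] [ 0.3115 -0.3618  0.1838] 88.3930565077235
25 210 0.36 330 [ 0.2022 -0.3826  0.1652] [-115.6898  -59.7501  -44.5333] [ 0.2831 -0.3484  0.1456] 101.41145399842375
127 28.4917
```

Run:
```python
from h import *
p=np.array([.2461,-.3852,.2439]);o=[-179.97,50.92,-150.06]
for m in([.0,0,.1],[.03,0,.1],[0.02,0,.06]):
    try: env.move_pose(p+m,o);print("mid",m);break
    except env.Unreachable: pass
env.move_pose(p,o);env.sleep(.3);snap("R");print(sensors.state()["tool_pos"],sensors.state()["time"])
tile([("R",(.436,-.275,.09))],"t7",w=160,h=120,sc=5,cols=1)
```

```text
mid [0.0, 0, 0.1]
[ 0.24626855 -0.38558124  0.24504169] 30.4667
R origin 242 141
```

View pics/t7.png

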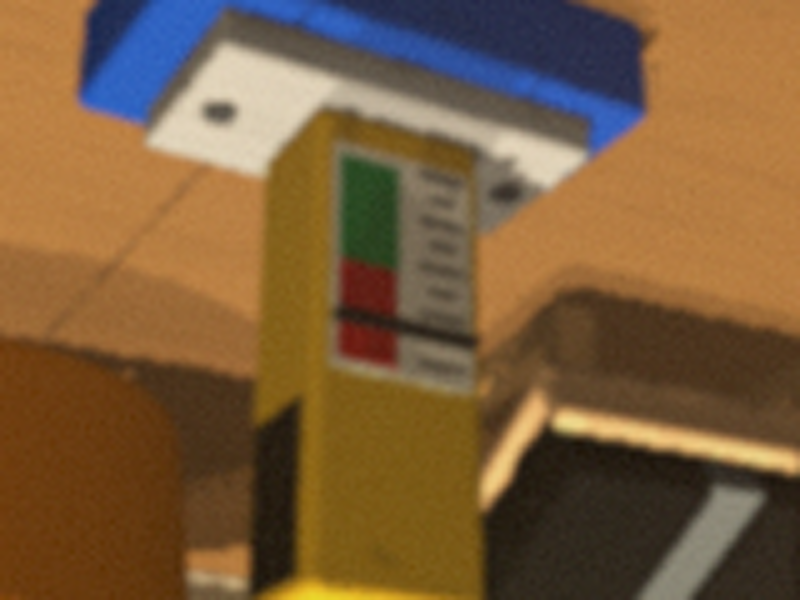

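Pointer (upside-down view) is at row 318, with the green band at rows 155–262: about 0.040 m, clearly red. The gauge stands well. Slide the marker to red.

Run:
```python
from h import *
np.set_printoptions(precision=4,suppress=True)
p=np.array([.2461,-.3852,.2439]);o=[-179.97,50.92,-150.06]
env.move_pose(p+[0,0,.1],o)
env.move_pose([.42,-.15,.38],[180,0,0])
y=np.array([.16,.987,0]);B=np.array([.473,.309,0]);s=.0066;OM=[180,0,-9.2]
m=B+s*y
env.move_pose(m+[0,0,.25],OM)
r=env.servo_line(m+[0,0,.113],OM,vel=.08,max_force=6);print("down",r)
close_gripper(8);st=sensors.state();print("gap",st["finger_gap"],st["grasp_force"],st["tool_pos"])
r=env.servo_line(B-.062*y+[0,0,.113],OM,vel=.05,max_force=12)
st=sensors.state();print("slid",r,(st["tool_pos"]-B)@y,st["force"],st["time"])
ungrasp();env.sleep(.2)
q=st["tool_pos"].copy();q[2]=.25;env.servo_line(q,OM,vel=.1)
env.move_pose([.45,.25,.30],[180,0,0]);env.sleep(.2);snap("E")
tile([("E",(.47,.28,.03))],"e1",w=240,h=180,sc=2,cols=1)
im=eyes.capture("scene")
a=cv2.resize(im[130:280,250:410,::-1],(480,360*450//360*360//450));cv2.imwrite("pics/e.png",cv2.resize(np.hstack([cv2.imread("pics/e1.png"),a[:360]]),(800,300)))
print(sensors.state()["time"])
```

```text
down False
gap 0.19435895063908795 7.997860461473465 [0.474  0.3157 0.113 ]
slid False -0.05927013941833617 [ 0.3547  8.4703 -6.073 ] 38.2
E origin 171 77
41.7
```

View pics/e.png

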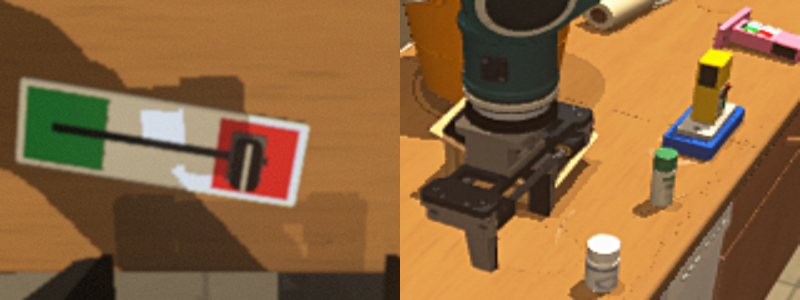

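The marker is on the red end (block at about (247,165)), the gauge is upright on the blue stand, the bottles are in place, and the arm is clear.

```bash
python3 -c "
from cell import job
print(job.finish_job())"
```

```text
the job is handed in; nothing more can be done
None
```

I handed the job in at about 42 s: the gauge was pressed flat in the groove and is back on its blue stand, its pointer reads red (about 0.040 m), and the marker is at the red end; no verdict came back.

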